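# Set the weld program on the booth console

### The arm

A 6-joint arm with a two-finger parallel gripper is mounted at the origin on the work surface. World frame = base frame: x ahead of the robot, y to its left, z up, the work surface at z = 0. Lengths are in mm, angles in rad, forces in N, time in s.
With the tool pointing down it reaches from about 350 to 975 mm from the base axis. Payload 7.1 kg.
Tool frame: the origin (TCP) lies midway between the tips of the shut fingers; the grasp point (between the pads) lies 19 mm behind it; z points along the fingers, y is the line along which they close (so a half turn about z gives the same grasp; the last joint's range is limited). The gripper opens to 88 mm and grips with 3 to 60 N. Pads are 20 mm wide; open, the fingers measure 115 mm over their backs; the gripper's body (75 mm by 178 mm) begins 61 mm behind the grasp point.
Start: joints at [-1.144, 0.423, 1.63, -0, 1.089, -0.019], TCP at [269.502, -563.891, 222.675] pointing down, gripper open.
Joint ranges: [-3, 3], [-0.9, 2.11], [0.09, 2.58], [-1.31, 4.45], [0.11, 2.69], [-2.54, 2.54]. Speed limits (rad/s): [2.39, 2.39, 3.01, 3.14, 3.14, 3.14].

### API

Orientations are given as a rotation vector (axis times angle).
In Python, from workcell import ctrl gives the robot as it stands. The module is installed in compiled form; this text tells all that it offers.
- The arm moves only by the tool servo_tool, never from a script. Its argument "increments" is a list of rows, each a list of 7 numbers: the shift along the world's x, y, z in cm, then the turn, a rotation vector about the world's x, y, z in degrees, then the opening, from -1 (shut) to 1 (fully open). A call has 1 to 20 rows; each row is the pose to reach, as a shift and turn from the pose commanded when the call began; what a row does not reach only later rows make up. A row lasts 1/12 s, in which the tool goes at most 41.7 mm and 7.16 degrees, less where a joint would pass 70% of its speed; a pose out of reach is approached as far as the arm can. A call with a gripper value outside its range is refused whole. The fingers move at their own pace and stop on an object; the grip force is fixed at half the most. Time passes only in rows, so rows that repeat a pose let the fingers close. It gives the time, the measured TCP pose, the force, the opening and the grip force at its end, in the units of the state.
- ctrl.get_obs(): the state, without advancing time (a new reading comes with each control period).
- ctrl.get_image(name): name is "scene" or "top"; returns a dict with "image" (400x640x3 uint8, red, green, blue), "fx", "fy", "cx", "cy" (pixels), "k1" (the pictures are not rectified: a ray, as slopes to the right and down, at radius r is drawn at 1 + k1 r^2 times it, then the intrinsics apply), "extrinsics" (4x4, takes a point from camera to world coordinates). Camera axes: x right, y up, looking along -z (the intrinsics and any distortion apply to the point x, -y, -z); pixel columns grow to the right and rows downward; lengths in mm; the calibration is good to about 2 mm. A picture is of the moment at which its call begins. There is no depth.
- ctrl.close_job(): hands the job in; it is judged then, once.
The state is a dict: "t": time; "qpos": joint angles; "qvel": joint speeds; "joint_torque": joint torques, N m; "ee_pos": TCP position; "orientation": TCP orientation; "ft_force": force on the tool from outside, world axes, zero at the start; "moment": the same for the moment, N m; "width": finger opening in mm; "grasp_force": force on a finger pad.
Only numpy, scipy, OpenCV 4.12 (cv2) and the standard library are available. Lean on these libraries where they do the work, as an engineer would, in place of code of your own. Each camera call takes 0.05 s, during which the arm holds its last target. There are 200 camera calls.

### The job

On the console, push the dial's upright tab round sideways with the fingertips until the dial points at the middle of the yellow mark, then press the green button fully down to confirm and let it come back up. Only push: do not pinch the tab or pull the dial up off its seat, and push it gently. Leave the loose things on the console and the table where they stand.

Things in the scene. Friction and masses are not known exactly. Their poses are not given: they have to be found in the camera images.
- console: The weld-program console, a fixed grey box with an orange skirt, 250 (x) x 350 (y) x 50 mm, carrying the dial. Origin: centre of its underside, on the table; local +x points roughly away from the robot (it may be yawed by up to 20 degrees), z up.
- dial_centre (a point): Centre of the weld-program dial: a point on the dial's vertical axis, on the flat top of the console (50 mm above the table). Axes as console's; it lies 55 mm from the console's middle towards local -y. The dial is an black disc, 96 mm across, its face 16 mm above the console top.
- selector (a joint): Dial angle, rad, counter-clockwise positive from above; 0 = tab along local +x of console (no mark there). End stops at -2.3 and +2.3, no detents; friction (0.12 N m, some 2 N at the tab) holds it where it is left. The marks stand at about -1.92, -0.96, +0.96 and +1.92 rad, colours in any order; it starts within 0.4 rad of 0.
- tab_top (a point): Centre of the top of the dial's protruding tab: an upright white fin with a black band, 24 mm long along the radius (50 to 74 mm from the axis), 10 mm thick across it, 42 mm high; its top is 56 mm above the console top. A short white nose under its outer end points at the marks. Pushed sideways it turns the dial.
- aim (a point): The spot the dial points at: on the tab's radius, 100 mm from the axis, level with the dial's underside (turns with the dial). The dial is set to a mark when this spot is over it.
- mark_yellow: The yellow mark: a fixed flat disc, 30 mm across, 3 mm thick, on the console top, its centre 100 mm from the dial axis. Three like discs, blue, red and green, take the other places. Origin: centre of its underside.
- selector_lift (a joint): Height in m by which the dial has been pulled up off its seat (0 = seated, at most 0.03). It sits on its spindle by its weight only (0.65 kg), and must stay down.
- confirm (a joint): Travel of the green confirm button in m: 0 = up, 0.006 = fully down. It springs back; fully down takes about 5 N.
- confirm_top (a point): Centre of the top face of the round green confirm button (30 mm across, in a black housing) on the console, beside the dial towards local +y. Pressed straight down.
- nozzle: Bystander: loose copper welding nozzle, 28 mm across, 42 mm high, standing on the console. Origin: centre of its underside.
- tip_holder: Bystander: loose steel tip holder, 24 mm across, 36 mm high, standing on the console. Origin: centre of its underside.
- peg_a: Bystander: loose black locating peg, 30 mm across, 60 mm high, on the table. Origin: centre of its underside.
- peg_b: Bystander: a second black peg like peg_a.
- paste_can: Bystander: loose can, 60 mm across, 85 mm high, on the table. Origin: centre of its underside.
- hammer: Bystander: loose hammer lying on the table, about 260 mm long. Origin: about the middle of its length, underneath.
- magnet_square: Bystander: loose red L-shaped welding magnet, arms 100 mm, 25 mm high, lying on the table. Origin: middle of one arm, underneath.

How it is judged (in metres and radians):
On the way, in this order (a step that is already met when the one before it is completed fails the run):
1. the dial points at the yellow mark and is at rest (horizontal distance between aim and mark_yellow below 0.01 m and velocity of joint selector between -0.05 and 0.05 rad/s), for 0.2 s.
2. the green button is pressed down while the dial points at the yellow mark (horizontal distance between aim and mark_yellow below 0.01 m and value of joint confirm above 0.0045 m), for 0.05 s.
At the end, for the whole second after the job is handed in: The dial rests pointing at the yellow mark (its aim spot within 10 mm of the mark's centre), seated (lifted less than 4 mm), and the green button is up again (less than 1.5 mm down) after having been pressed at least 4.5 mm (all of step 1 and value of joint confirm below 0.0015 m and value of joint selector_lift below 0.004 m); the robot touches nothing.
It fails at once if the dial is pulled up off its seat by more than 6 mm (value of joint selector_lift above 0.006 m).
It fails at once if the tab or dial is pinched or pushed hard (more than 25 N from the fingers on the console and its dial) (contact force between the fingers and console above 25 N).
It fails at once if a loose bystander is moved, tipped or lifted by more than 20 mm (distance of any of nozzle, tip_holder, peg_a, peg_b, paste_can, hammer, magnet_square from where it was at the start of the episode above 0.02 m).
It also fails if it takes over 51 s, if anything falls off the work surface, if the arm or the gripper's body presses on something with over 40 N, if the wrist force passes 120 N, or if a joint passes its speed limit or range.

## Working session

There is one attempt and no reset: what is moved stays moved. The work goes in short steps, Python scripts to look and compute and a tool call to move; the robot and the scene stay as the last step left them, time stands still between calls to the robot, and variables do not carry over. Pictures are saved under pics/ and viewed, at most 10 in all, crops included, and the job is handed in when it is done.

Besides the shell and the picture viewer there is one more tool, called after ">>>" as a command line: name --pt "numbers of a row" for each row, then --argument value for the rest. servo_tool: Moves the arm, as the interface text tells. Its arguments: {"type":"object","properties":{"increments":{"type":"array","items":{"type":"array","items":{"type":"number"}}}},"required":["increments"]}

```bash
mkdir -p pics; cat > h.py <<'E'
import numpy as np, cv2
from workcell import ctrl
def grab(n, f):
    d=ctrl.get_image(n); cv2.imwrite(f'pics/{f}.png', d['image'][:,:,::-1]); return d
def ray(d,u,v):
    K=np.array([[d['fx'],0,d['cx']],[0,d['fy'],d['cy']],[0,0,1.]])
    x,y=cv2.undistortPoints(np.array([[[u,v]]],float),K,np.array([d['k1'],0,0,0,0.]))[0,0]
    E=np.array(d['extrinsics']); r=E[:3,:3]@np.array([x,-y,-1.]); return E[:3,3],r
def plane(d,u,v,z):
    o,r=ray(d,u,v); return o+r*(z-o[2])/r[2]
def proj(d,p):
    E=np.linalg.inv(np.array(d['extrinsics'])); c=E[:3,:3]@np.array(p,float)+E[:3,3]
    x,y=c[0]/-c[2],-c[1]/-c[2]; k=1+d['k1']*(x*x+y*y)
    return d['fx']*x*k+d['cx'],d['fy']*y*k+d['cy']
E
python3 - <<'E'
from h import *
for n in('top','scene'):
    d=grab(n,n+'0'); print(n,d['fx'],d['k1'],np.round(d['extrinsics'],2).tolist())
o=ctrl.get_obs(); print(o['t'],o['ee_pos'],o['orientation'],o['width'])
E
```

```text
top 367.9228647836713 -0.026173433136428562 [[-0.0, 0.99, -0.14, 385.41], [-1.0, -0.0, -0.0, 13.45], [-0.0, 0.14, 0.99, 1003.17], [0.0, 0.0, 0.0, 1.0]]
scene 486.4291377695864 0.01010243877410466 [[-0.42, -0.53, 0.74, 1407.23], [0.91, -0.24, 0.34, 393.24], [-0.01, 0.81, 0.58, 799.4], [0.0, 0.0, 0.0, 1.0]]
0.1 [ 269.28564661 -563.4541443   222.00217267] [-3.06254924e+00 -6.94252937e-01  4.86922048e-04] 88.19579183929348
```

View pics/top0.png

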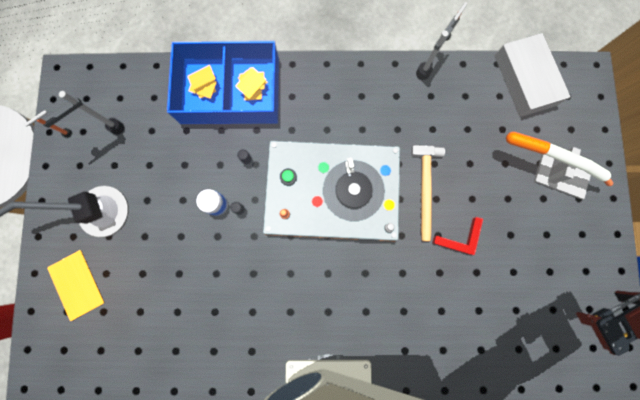

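View pics/scene0.png

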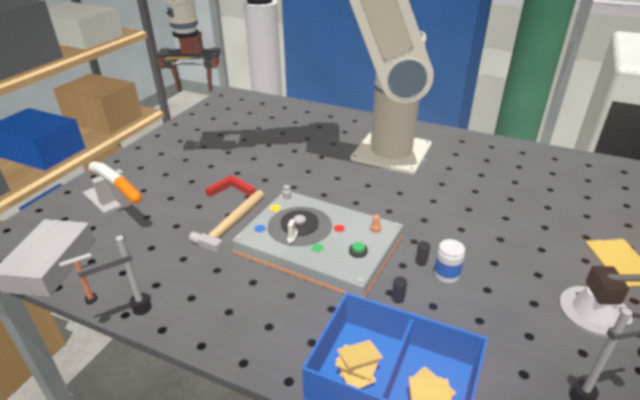

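The top view shows the console around (333,190) and the dial hub at (354,189), with the tab near (350,162). The yellow mark is at (389,205), blue at (386,170), green at (323,167) and red at (317,201). The green button is at (288,176), the nozzle at (284,213) and the tip holder at (390,228). Next I'll measure these positions.

```bash
cat > meas.py <<'E'
from h import *
def blobs(d,z=53):
    hsv=cv2.cvtColor(d['image'],cv2.COLOR_RGB2HSV); R={}
    m0=np.zeros(hsv.shape[:2],np.uint8); m0[140:245,262:402]=255
    for n,lo,hi in(('yellow',22,35),('green',45,85),('blue',98,118),('red',0,4)):
        m=cv2.inRange(hsv,(lo,130,90),(hi,255,255))&m0
        k,_,st,c=cv2.connectedComponentsWithStats(m)
        for i in range(1,k):
            if st[i,4]>25: R.setdefault(n,[]).append((st[i,4],c[i].round(1),plane(d,*c[i],z)[:2]))
    return R
E
python3 - <<'E'
from meas import *
d=ctrl.get_image('top'); R=blobs(d)
for n in R:
  for b in R[n]: print(n,b[0],b[1],b[2].round(1))
P=[]
for n in R:
  for b in R[n]:
    if n!='green' or b[1][0]>305: P.append(b[2])
P=np.array(P)
A=np.c_[2*P,np.ones(len(P))]; s=np.linalg.lstsq(A,(P**2).sum(1),rcond=None)[0]
print('circle',s[:2],np.sqrt(s[2]+s[:2]@s[:2]))
im=d['image'][130:255,255:410,::-1]
cv2.imwrite('pics/crop.png',cv2.resize(im,None,fx=4.8,fy=4.8,interpolation=cv2.INTER_CUBIC))
E
```

```text
yellow 80 [388.8 204.5] [ 509.5 -159.3]
green 63 [323.1 167. ] [610.3  11.3]
green 105 [287.2 175.6] [587.7 106.1]
blue 71 [385.1 170.1] [ 601.2 -152.4]
red 68 [316.9 201. ] [519.5  27.9]
circle [548.82545054 -67.45788798] 99.8455341039861
```

View pics/crop.png

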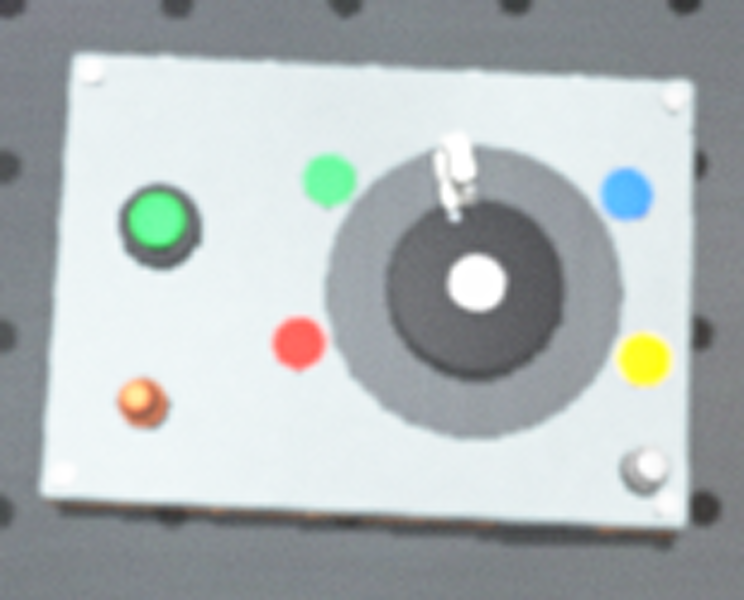

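```bash
python3 - <<'E'
from meas import *
d=ctrl.get_image('top'); im=d['image']; C=np.array([548.8,-67.5])
for u,v in((457,135),(457,150),(461,175)):
    p=plane(d,255+u/4.8,130+v/4.8,106)[:2]-C; print('tab top?',p.round(1),np.hypot(*p).round(1),np.degrees(np.arctan2(p[1],p[0])).round(1))
for f in(0,5,10,15):
    a=np.radians(f); 
    for r in(50,74):
        for z in(64,106):
            u,v=proj(d,[*(C+r*np.array([np.cos(a),np.sin(a)])),z]); print(f,r,z,round((u-255)*4.8),round((v-130)*4.8))
for n,u,v,z in(('tiph',648,463,86),('nozzle',140,395,92)): print(n,plane(d,255+u/4.8,130+v/4.8,z).round(0))
print('button z70',plane(d,287.2,175.6,70).round(1))
d=ctrl.get_image('scene')
hsv=cv2.cvtColor(d['image'],cv2.COLOR_RGB2HSV); m=cv2.inRange(hsv,(45,130,70),(85,255,255)); m[:230]=0;m[265:]=0;m[:,:340]=0;m[:,375:]=0
k,_,st,c=cv2.connectedComponentsWithStats(m); print(st[1:,4],c[1:])
for z in(50,60,70,80): print(z,[plane(d,*q,z).round(1) for q in c[1:]])
cv2.imwrite('pics/sc.png',cv2.resize(d['image'][180:300,220:410,::-1],None,fx=4.2,fy=4.2,interpolation=cv2.INTER_CUBIC))
E
```

```text
tab top? [71.4 11. ] 72.3 8.7
tab top? [63.4 11.1] 64.4 9.9
tab top? [50.   9.2] 50.9 10.5
0 50 64 472 193
0 50 106 479 175
0 74 64 471 150
0 74 106 478 130
5 50 64 464 193
5 50 106 470 175
5 74 64 460 150
5 74 106 466 131
10 50 64 456 194
10 50 106 462 176
10 74 64 448 152
10 74 106 453 132
15 50 64 448 196
15 50 106 454 178
15 74 64 436 155
15 74 106 441 135
tiph [ 450. -155.   86.]
nozzle [486. 109.  92.]
button z70 [583.9 104.5  70. ]
[44] [[358.15909091 246.34090909]]
50 [array([564.3,  97.6,  50. ])]
60 [array([575.6, 101.6,  60. ])]
70 [array([586.8, 105.5,  70. ])]
80 [array([598.1, 109.5,  80. ])]
```

View pics/sc.png

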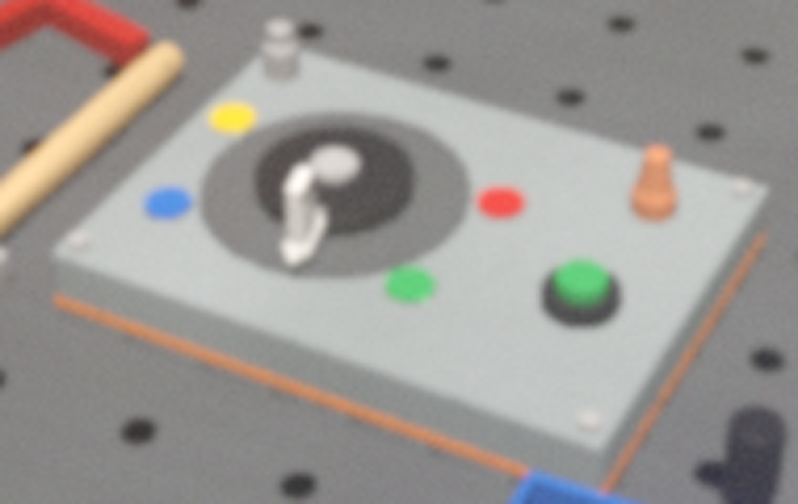

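The scene view agrees: the green button top is at about z=69, near (585,105), and the tab points at about +9.5°. The yellow bearing is about −113.2°. I'll move above the counter-clockwise side of the tab with the gripper shut.

>>> servo_tool --pt "8 13 0 0 0 20 -1" --pt "17 27 0 0 0 40 -1" --pt "25 40 0 0 0 60 -1" --pt "33.5 53.5 0 0 0 74 -1" --pt "33.5 53.5 0 0 0 74 -1" --pt "33.5 53.5 0 0 0 74 -1" --pt "33.5 53.5 0 0 0 74 -1" --pt "33.5 53.5 0 0 0 74 -1" --pt "33.5 53.5 0 0 0 74 -1" --pt "33.5 53.5 0 0 0 74 -1" --pt "33.5 53.5 0 0 0 74 -1" --pt "33.5 53.5 0 0 0 74 -1" --pt "33.5 53.5 0 0 0 74 -1" --pt "33.5 53.5 0 0 0 74 -1" --pt "33.5 53.5 0 0 0 74 -1" --pt "33.5 53.5 0 0 0 74 -1" --pt "33.5 53.5 0 0 0 74 -1" --pt "33.5 53.5 0 0 0 74 -1" --pt "33.5 53.5 0 0 0 74 -1" --pt "33.5 53.5 0 0 0 74 -1"

```text
t: 1.92
ee_pos: [603.6, -30.4, 222.6]
orientation: [-2.031, -2.396, 0.001]
ft_force: [0.1, 0.1, 0.6]
width: 0.3
grasp_force: 0.0
```

>>> servo_tool --pt "0.1 0.3 -3 0 0 0 -1" --pt "0.1 0.3 -6 0 0 0 -1" --pt "0.1 0.3 -9 0 0 0 -1" --pt "0.1 0.3 -11 0 0 0 -1" --pt "0.1 0.3 -12.5 0 0 0 -1" --pt "0.1 0.3 -13.5 0 0 0 -1" --pt "0.1 0.3 -14.2 0 0 0 -1" --pt "0.1 0.3 -14.2 0 0 0 -1" --pt "0.1 0.3 -14.2 0 0 0 -1"

```text
t: 2.67
ee_pos: [605.7, -26.4, 81.2]
orientation: [2.03, 2.397, 0.0]
ft_force: [-0.2, -1.5, -0.0]
width: 0.4
grasp_force: 0.0
```

```bash
python3 - <<'E'
from meas import *
d=ctrl.get_image('scene')
cv2.imwrite('pics/sc1.png',cv2.resize(d['image'][140:300,200:410,::-1],None,fx=3.7,fy=3.7,interpolation=cv2.INTER_CUBIC))
o=ctrl.get_obs(); p=o['ee_pos']; C=np.array([548.8,-67.5]); print(p,o['ft_force'],o['qpos'])
# push path relative to now (cm, deg), dial angles phi, tool offset 15
for f in np.append(np.arange(9.5,-108,-7),-108):
    a=np.radians(f); t=C+62*np.array([np.cos(a),np.sin(a)])+15*np.array([-np.sin(a),np.cos(a)])
    print(f,((t-p[:2])/10).round(1).tolist(),round(f-9.5,1))
E
```

```text
[606.10482694 -26.25727976  81.59533451] [0.39481117 0.23337236 1.13266354] [-6.29121125e-02  5.82279552e-01  1.75267332e+00  3.81582978e-06
  8.05236823e-01 -2.28993289e-01]
9.5 [0.1, -1.6] 0.0
2.5 [0.4, -2.4] -7.0
-4.5 [0.6, -3.1] -14.0
-11.5 [0.6, -3.9] -21.0
-18.5 [0.6, -4.7] -28.0
-25.5 [0.5, -5.4] -35.0
-32.5 [0.3, -6.2] -42.0
-39.5 [0.0, -6.9] -49.0
-46.5 [-0.4, -7.6] -56.0
-53.5 [-0.8, -8.2] -63.0
-60.5 [-1.4, -8.8] -70.0
-67.5 [-2.0, -9.3] -77.0
-74.5 [-2.6, -9.7] -84.0
-81.5 [-3.3, -10.0] -91.0
-88.5 [-4.1, -10.3] -98.0
-95.5 [-4.8, -10.4] -105.0
-102.5 [-5.6, -10.5] -112.0
-108.0 [-6.2, -10.5] -117.5
```

View pics/sc1.png

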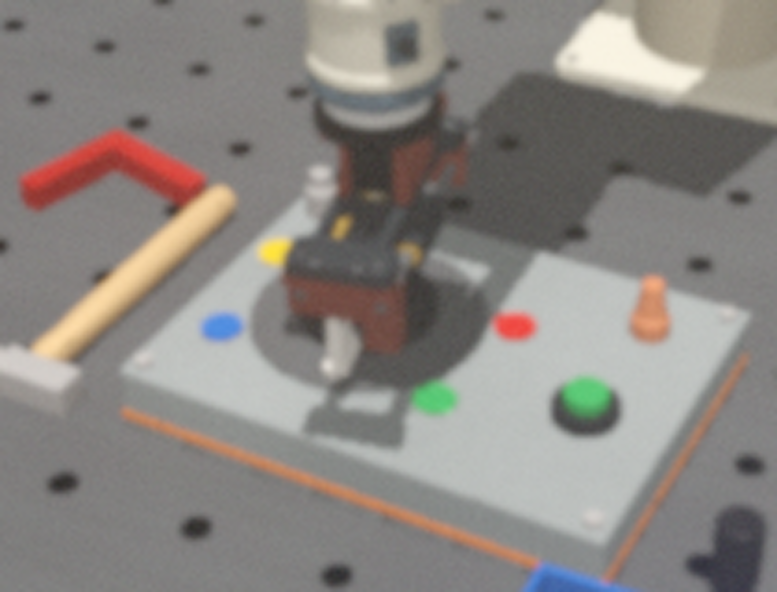

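The picture shows the tab at (340,350), free, with the dark fingers on its +y side. I'll start the push.

>>> servo_tool --pt "0 -0.4 0 0 0 0 -1" --pt "0 -0.8 0 0 0 0 -1" --pt "0 -1.2 0 0 0 0 -1" --pt "0.1 -1.6 0 0 0 0 -1" --pt "0.2 -2.0 0 0 0 -3.5 -1" --pt "0.4 -2.4 0 0 0 -7 -1" --pt "0.5 -2.8 0 0 0 -10.5 -1" --pt "0.6 -3.1 0 0 0 -14 -1" --pt "0.6 -3.5 0 0 0 -17.5 -1" --pt "0.6 -3.9 0 0 0 -21 -1" --pt "0.6 -4.3 0 0 0 -24.5 -1" --pt "0.6 -4.7 0 0 0 -28 -1" --pt "0.6 -4.7 0 0 0 -28 -1"

```text
t: 3.8
ee_pos: [612.0, -73.6, 81.0]
orientation: [2.551, 1.832, 0.001]
ft_force: [0.7, 1.4, 0.5]
width: 0.6
grasp_force: 0.4
```

```bash
python3 - <<'E'
from meas import *
d=ctrl.get_image('scene')
a=cv2.resize(d['image'][140:300,220:410,::-1],None,fx=2.1,fy=2.1,interpolation=cv2.INTER_CUBIC)
d=ctrl.get_image('top')
b=cv2.resize(d['image'][130:255,270:410,::-1],(376,336),interpolation=cv2.INTER_CUBIC)
cv2.imwrite('pics/p1.png',np.hstack([a,b]))
E
```

```text
(no output)
```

View pics/p1.png

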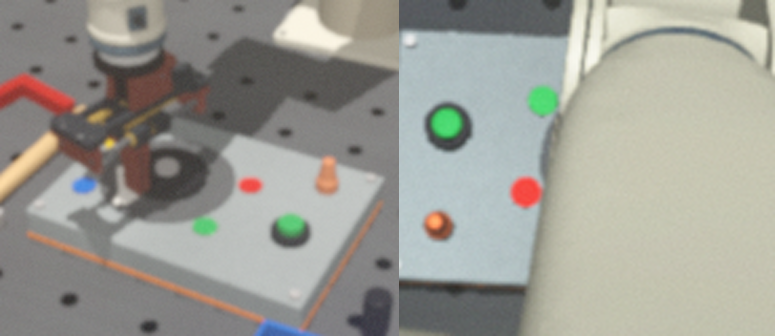

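The tab turns with the fingers and stays at (122,190) on the left; the arm hides the dial in the top view. I'll keep following the arc.

>>> servo_tool --pt "0 -0.4 0 0 0 -3.5 -1" --pt "-0.1 -0.7 0 0 0 -7 -1" --pt "-0.2 -1.1 0 0 0 -10.5 -1" --pt "-0.3 -1.5 0 0 0 -14 -1" --pt "-0.4 -1.9 0 0 0 -17.5 -1" --pt "-0.6 -2.2 0 0 0 -21 -1" --pt "-0.8 -2.6 0 0 0 -24.5 -1" --pt "-1.0 -2.9 0 0 0 -28 -1" --pt "-1.2 -3.2 0 0 0 -31.5 -1" --pt "-1.4 -3.5 0 0 0 -35 -1" --pt "-1.7 -3.8 0 0 0 -38.5 -1" --pt "-2.0 -4.1 0 0 0 -42 -1" --pt "-2.3 -4.4 0 0 0 -45.5 -1" --pt "-2.6 -4.6 0 0 0 -49 -1" --pt "-2.9 -4.8 0 0 0 -52.5 -1" --pt "-3.2 -5.0 0 0 0 -56 -1" --pt "-3.5 -5.2 0 0 0 -59.5 -1" --pt "-3.9 -5.3 0 0 0 -63 -1" --pt "-4.3 -5.5 0 0 0 -66.5 -1" --pt "-4.7 -5.6 0 0 0 -70 -1"

```text
t: 5.57
ee_pos: [565.1, -129.2, 80.9]
orientation: [3.141, 0.041, 0.003]
ft_force: [1.6, -0.9, -0.3]
width: 0.6
grasp_force: 1.1
```

>>> servo_tool --pt "-0.3 -0.1 0 0 0 -3.5 -1" --pt "-0.7 -0.1 0 0 0 -7 -1" --pt "-1.1 -0.2 0 0 0 -10.5 -1" --pt "-1.5 -0.2 0 0 0 -14 -1" --pt "-1.5 -0.2 0 0 0 -14 -1" --pt "-1.5 -0.2 0 0 0 -14 -1"

```text
t: 6.07
ee_pos: [549.5, -130.9, 80.8]
orientation: [3.123, -0.336, 0.0]
ft_force: [0.7, 0.3, -0.2]
width: 0.4
grasp_force: 0.2
```

```bash
python3 - <<'E'
from meas import *
o=ctrl.get_obs(); print(o['ee_pos'],o['ft_force'],o['orientation'])
d=ctrl.get_image('scene'); C=np.array([548.8,-67.5])
im=d['image'][180:260,230:330,::-1]
cv2.imwrite('pics/p2.png',cv2.resize(im,None,fx=7,fy=7,interpolation=cv2.INTER_CUBIC))
for f in(-100,-105,-113):
    a=np.radians(f)
    for r,z in((62,106),(74,106),(74,64),(100,53)):
        u,v=proj(d,[*(C+r*np.array([np.cos(a),np.sin(a)])),z]); print(f,r,z,round((u-230)*7),round((v-180)*7))
E
```

```text
[ 549.53730395 -130.94817867   80.82812046] [ 0.66968713  0.33348265 -0.1799778 ] [ 3.12343424e+00 -3.36270553e-01  1.37367691e-04]
-100 62 106 341 135
-100 74 106 315 124
-100 74 64 322 218
-100 100 53 270 219
-105 62 106 351 128
-105 74 106 327 116
-105 74 64 334 210
-105 100 53 285 208
-113 62 106 369 118
-113 74 106 348 104
-113 74 64 354 198
-113 100 53 313 192
```

View pics/p2.png

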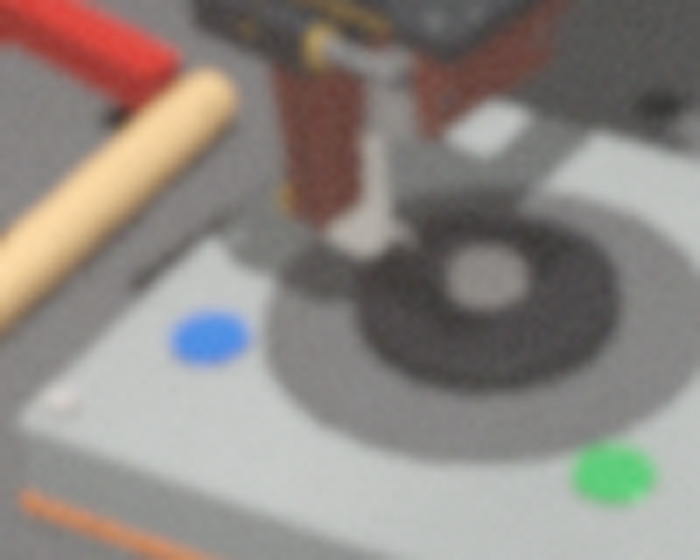

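The finger (brown, at (320,150)) stands against the tab, whose inner edge is near (375,190). That matches about −103°. I'll push on to about −112.5°, then back off, lift clear and check.

>>> servo_tool --pt "-0.3 0 0 0 0 -3 -1" --pt "-0.6 0 0 0 0 -6 -1" --pt "-0.9 0 0 0 0 -8.5 -1" --pt "-1.1 0.1 0 0 0 -10 -1" --pt "-1.1 0.1 0 0 0 -10 -1" --pt "-1.1 0.1 0 0 0 -10 -1" --pt "-1.1 0.1 0 0 0 -10 -1"

```text
t: 6.7
ee_pos: [538.8, -130.0, 80.7]
orientation: [3.082, -0.609, 0.0]
ft_force: [1.1, -1.1, 1.1]
width: 0.2
grasp_force: 0.7
```

>>> servo_tool --pt "0.5 -0.1 0 0 0 0 -1" --pt "1.5 -0.5 0 0 0 0 -1" --pt "2.5 -1 0 0 0 0 -1" --pt "2.5 -1 0 0 0 0 -1" --pt "2.5 -1 3 0 0 0 -1" --pt "2.5 -1 6 0 0 0 -1" --pt "2.5 3 7 0 0 0 -1" --pt "2.5 7 7 0 0 0 -1" --pt "3.5 11 7 0 0 7 -1" --pt "3.5 15 7 0 0 14 -1" --pt "4.5 19 7 0 0 21 -1" --pt "4.5 23.5 7 0 0 23 -1" --pt "4.5 23.5 7 0 0 23 -1" --pt "4.5 23.5 7 0 0 23 -1" --pt "4.5 23.5 7 0 0 23 -1"

```text
t: 7.95
ee_pos: [583.3, 104.9, 150.4]
orientation: [3.141, 0.016, -0.001]
ft_force: [0.1, -0.0, -1.1]
width: 0.6
grasp_force: 0.0
```

```bash
python3 - <<'E'
from meas import *
o=ctrl.get_obs(); print(o['t'],o['ee_pos'],o['ft_force'],o['orientation'])
C=np.array([548.8,-67.5]); Z=[]
for n,(x,y) in(('scene',(235,180)),('top',(330,150))):
    d=ctrl.get_image(n)
    Z.append(cv2.resize(d['image'][y:y+80,x:x+80,::-1],None,fx=5,fy=5,interpolation=cv2.INTER_CUBIC))
    for f in(-103,-108,-113,-118):
        a=np.radians(f)
        for r,z in((50,106),(74,106),(74,64),(100,53)):
            u,v=proj(d,[*(C+r*np.array([np.cos(a),np.sin(a)])),z]); print(n,f,r,z,round((u-x)*5+(400 if n=='top' else 0)),round((v-y)*5))
cv2.imwrite('pics/p3.png',np.hstack(Z))
E
```

```text
7.95 [583.28821291 104.88153991 150.41372963] [ 0.10875998 -0.02754662 -1.08418698] [ 3.14110342e+00  1.56453563e-02 -1.13229543e-03]
scene -103 50 106 241 101
scene -103 74 106 205 85
scene -103 74 64 210 152
scene -103 100 53 174 152
scene -108 50 106 247 98
scene -108 74 106 214 80
scene -108 74 64 219 147
scene -108 100 53 186 144
scene -113 50 106 253 94
scene -113 74 106 224 74
scene -113 74 64 228 141
scene -113 100 53 199 137
scene -118 50 106 260 91
scene -118 74 106 234 70
scene -118 74 64 238 137
scene -118 100 53 212 131
top -103 50 106 624 203
top -103 74 106 672 213
top -103 74 64 658 226
top -103 100 53 704 241
top -108 50 106 622 211
top -108 74 106 669 226
top -108 74 64 655 238
top -108 100 53 700 257
top -113 50 106 619 219
top -113 74 106 664 238
top -113 74 64 651 250
top -113 100 53 694 272
top -118 50 106 616 227
top -118 74 106 659 250
top -118 74 64 646 261
top -118 100 53 688 287
```

View pics/p3.png

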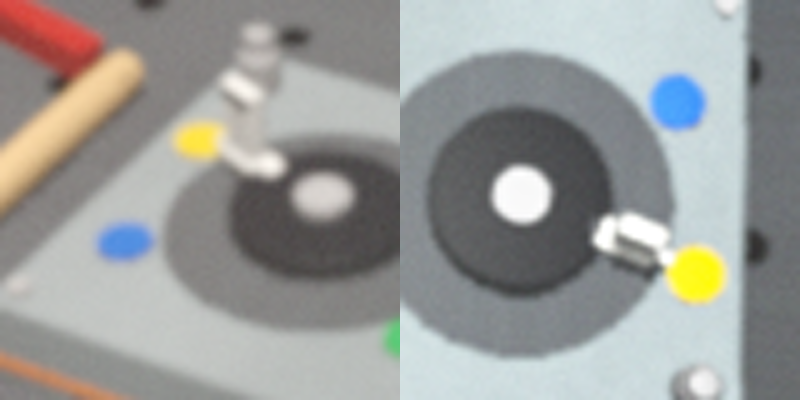

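In the top view the tab's top runs from (622,220) to (667,238), and the nose points straight at the yellow disc at (695,273). That is about −113°, so the dial is set. Next is the button.

>>> servo_tool --pt "0.2 0 -2.5 0 0 0 -1" --pt "0.2 0 -5 0 0 0 -1" --pt "0.2 0 -6.5 0 0 0 -1" --pt "0.2 0 -7.2 0 0 0 -1" --pt "0.2 0 -7.5 0 0 0 -1" --pt "0.2 0 -7.5 0 0 0 -1" --pt "0.2 0 -7.5 0 0 0 -1"

```text
t: 8.63
ee_pos: [586.2, 104.6, 76.5]
orientation: [-3.141, -0.013, -0.002]
ft_force: [1.6, 1.2, 0.3]
width: 0.6
grasp_force: 0.0
```

>>> servo_tool --pt "0 0 -0.1 0 0 0 -1" --pt "0 0 -0.2 0 0 0 -1" --pt "0 0 -0.3 0 0 0 -1" --pt "0 0 -0.4 0 0 0 -1" --pt "0 0 -0.5 0 0 0 -1" --pt "0 0 -0.6 0 0 0 -1" --pt "0 0 -0.6 0 0 0 -1"

```text
t: 9.22
ee_pos: [585.8, 105.2, 69.8]
orientation: [-3.141, -0.015, -0.001]
ft_force: [0.9, -0.0, 3.2]
width: 0.3
grasp_force: 1.4
```

>>> servo_tool --pt "0 0 -0.1 0 0 0 -1" --pt "0 0 -0.1 0 0 0 -1" --pt "0 0 -0.2 0 0 0 -1" --pt "0 0 -0.2 0 0 0 -1" --pt "0 0 -0.2 0 0 0 -1"

```text
t: 9.63
ee_pos: [585.8, 105.2, 67.8]
orientation: [-3.141, -0.015, -0.001]
ft_force: [1.3, 0.9, 3.1]
width: 0.1
grasp_force: 2.0
```

>>> servo_tool --pt "0 0 -0.1 0 0 0 -1" --pt "0 0 -0.1 0 0 0 -1" --pt "0 0 -0.2 0 0 0 -1" --pt "0 0 -0.2 0 0 0 -1" --pt "0 0 -0.2 0 0 0 -1"

```text
t: 10.05
ee_pos: [585.8, 105.2, 66.3]
orientation: [-3.141, -0.015, -0.001]
ft_force: [-0.1, 0.4, 8.7]
width: 0.5
grasp_force: 4.6
```

>>> servo_tool --pt "0 0 -0.05 0 0 0 -1" --pt "0 0 -0.1 0 0 0 -1" --pt "0 0 -0.1 0 0 0 -1" --pt "0 0 -0.1 0 0 0 -1"

```text
t: 10.38
ee_pos: [585.9, 105.2, 66.1]
orientation: [-3.141, -0.015, -0.001]
ft_force: [-3.1, 0.6, 16.7]
width: 0.6
grasp_force: 8.5
```

It is bottomed, with a stiff stop at z≈66. I'll release and lift clear.

>>> servo_tool --pt "0 0 0.3 0 0 0 -1" --pt "0 0 0.8 0 0 0 -1" --pt "0 0 2 0 0 0 -1" --pt "0 0 5 0 0 0 -1" --pt "0 0 9 0 0 0 -1" --pt "0 4 12 0 0 0 -1" --pt "0 8 12 0 0 0 -1" --pt "0 10 12 0 0 0 -1" --pt "0 10 12 0 0 0 -1" --pt "0 10 12 0 0 0 -1" --pt "0 10 12 0 0 0 -1"

```text
t: 11.3
ee_pos: [584.7, 204.4, 184.2]
orientation: [3.141, 0.015, -0.003]
ft_force: [-0.9, -0.4, -0.1]
width: 0.4
grasp_force: 0.0
```

```bash
python3 - <<'E'
from meas import *
o=ctrl.get_obs(); print(o['t'],o['ee_pos'],o['ft_force'])
Z=[]
for n,(x,y,w) in(('scene',(225,170,190)),('top',(262,130,150))):
    d=ctrl.get_image(n); Z.append(cv2.resize(d['image'][y:y+120,x:x+w,::-1],(400,300),interpolation=cv2.INTER_CUBIC))
cv2.imwrite('pics/p4.png',np.hstack(Z))
E
```

```text
11.3 [584.65980199 204.41383294 184.20398921] [-0.86176168 -0.39558645 -0.14596121]
```

View pics/p4.png

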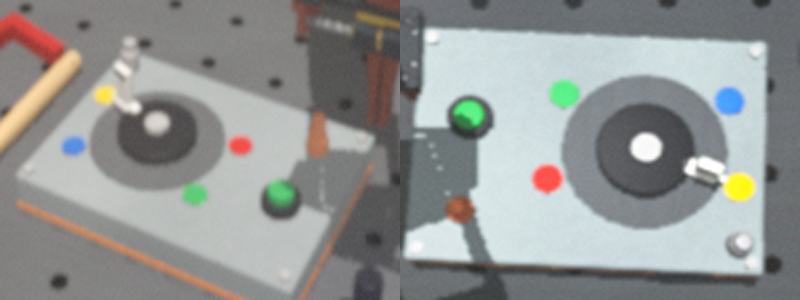

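The button is up again at (281,193) left and (469,115) right. The tab still points at yellow at (740,187), and the nozzle and tip holder haven't moved. Handing the job in.

```bash
python3 -c "
from workcell import ctrl; print(ctrl.close_job())"
```

```text
the job is handed in; nothing more can be done
None
```

I pushed the dial round to the yellow mark, pressed the green button down to its stop and let it come back up, and handed the job in; no verdict came back, but the last pictures show the tab on yellow, the button up and the loose items on the console unmoved.

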